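Flip the hex key and nip up the swing clamp

ROBOT

A 6-joint arm with a two-finger parallel gripper is mounted at the origin on the work surface; the furniture and walls round the work are solid. World frame = base frame: x ahead of the robot, y to its left, z up, the work surface at z = 0. Lengths are in m, angles in degrees, forces in N, time in s.
With the tool pointing down it reaches from about 0.225 to 0.875 m from the base axis. Payload 3.4 kg.
Tool frame: the origin (TCP) lies on the centre line of the jaws, within the pads' length; the fingertips stand manip.tcp_to_tips ahead of it and the grasp point (between the pads) lies 8 mm behind it (manip.tcp_to_tips is the distance from the TCP to the fingertips, in m); z points along the fingers, y is the line along which they close (so a half turn about z gives the same grasp; the last joint's range is limited). The gripper opens to 85 mm and grips with 20 to 120 N. Pads are 22 mm wide; open, the fingers measure 114 mm over their backs; the gripper's body (76 mm by 85 mm) begins 54 mm behind the grasp point. The pads swing forward as they close: fully open they stand 13 mm farther back than shut.
Start: joints at [-79.068, 15.808, 86.224, -0, 77.962, -6.933], TCP at [0.176, -0.547, 0.242] pointing down, gripper open.
Joint ranges: [-165.64, 165.64], [-43.16, 119.46], [12.63, 154.43], [-67.54, 247.53], [6.08, 155.33], [-154.97, 154.97]. Speed limits (degrees/s): [147.25, 147.25, 180, 180, 180, 180].

INTERFACE

Orientations are given as a 3x3 rotation matrix whose columns are the frame's x, y, z axes.
In Python, from plant import telemetry, viewer, ticket, manip gives the robot as it stands. The module is installed in compiled form; this text tells all that it offers.
- The arm moves only by the shell command python3 -m crank 'ROWS' [FORCE]. ROWS is JSON, a list of rows, each an object with "delta_pos": the shift along the tool's x, y, z in cm, a list of three; "dr": the turn, a rotation vector about the tool's x, y, z in rad, a list of three; "gripper": the closure, from -1 (fully open) to 1 (shut). In form: [{"delta_pos": [tx, ty, tz], "dr": [rx, ry, rz], "gripper": gripper}, ...]. A call has 1 to 5 rows; each row is the pose to reach, as a shift and turn from the pose commanded when the call began, along the tool's axes at that moment; what a row does not reach only later rows make up. A row lasts 1/8 s, in which the tool goes at most 62.5 mm and 10.7 degrees, less where a joint would pass 70% of its speed; a pose out of reach is approached as far as the arm can. A call with a gripper value outside its range is refused whole. The fingers move at their own pace and stop on an object; FORCE is the grip in N (left out, the last holds). Time passes only in rows, so rows that repeat a pose let the fingers close. It gives the time, the measured TCP pose, the force, the opening and the grip force at its end, in the units of the state.
- telemetry.get_state(): the state, without advancing time (a new reading comes with each control period).
- viewer.snapshot(name): name is "scene" or "top"; returns a dict with "frame" (384x512x3 uint8, red, green, blue), "fx", "fy", "cx", "cy" (pixels), "cam_to_world" (4x4, takes a point from camera to world coordinates). Camera axes: x right, y up, looking along -z (the intrinsics and any distortion apply to the point x, -y, -z); pixel columns grow to the right and rows downward; lengths in m; the calibration is good to about 2 mm. A picture is of the moment at which its call begins. There is no depth.
- ticket.finish_job(): hands the job in; it is judged then, once.
Trained networks look in the newest picture that a camera, given by its name, has taken for a name from the list of things; names that differ only in an ending like _2 or _b are one class to them, and where a whole thing is asked for, a point or a joint stands for the part that bears it (a point fixed in the world has none). Each returns a list of dicts, best first, with "confidence" (0 to 1); they miss things now and then, are a little off and sometimes report something else, mostly with a low value. They report only what shows in the picture. A call takes as long as a camera call. They do not tell look-alikes from the thing itself.
- viewer.find_in(camera, target): "point" ([x, y, z] in m, in world coordinates, good to about 4 mm: the middle of the surface that is visible of it).
- viewer.trace(camera, target): "region" (384x512 bool, what is visible of it).
- viewer.tip_of(camera, target): "point" ([x, y, z] in m, in world coordinates, good to about 4 mm: a listed point, or the origin of a listed thing).
The state is a dict: "time_s": time; "joints": joint angles; "dq": joint speeds; "joint_efforts": joint torques, N m; "eef_pos": TCP position; "ee_rot": TCP orientation; "contact_force": force on the tool from outside, world axes, zero at the start; "moment": the same for the moment, N m; "opening": opening from 0.0 (shut) to 1.0 (fully open); "grasp_force": force on a finger pad.
Only numpy, scipy, OpenCV 4.12 (cv2) and the standard library are available. Lean on these libraries where they do the work, as an engineer would, in place of code of your own. Each camera call takes 0.05 s, during which the arm holds its last target. There are 200 camera calls.

TASK

The hex key stands with its long arm in the socket of the stiff swing clamp, where it gives too little leverage. Pull it out, flip it so that the short arm goes fully home in the same socket, then push the long arm round clockwise (seen from above) until the brass nose clamps the wooden offcut against the aluminium fence: nip it firmly, about 20 N, without crushing the wood. Leave the key in the socket with the offcut clamped, and leave the other things on the table where they are.

Things in the scene. Friction and masses are not known exactly. Their poses are not given: they have to be found in the camera images.
- hex_key: Dark steel L-shaped hex key, 17 mm across flats, 0.45 kg. Origin at the elbow, where the arms' centre lines meet. Long arm: 175 mm along -z; short arm: 72 mm along +x; the bend takes the first 19 mm of each. Flats of both arms face +y and -y (grasp 17 mm across y). At the start it stands in the socket by its long arm (z up), leaning up to a few degrees in the play.
- short_tip (a point): Centre of the end face of the hex key's short arm (72 mm from the elbow, edges chamfered 1 to 2 mm).
- long_tip (a point): Centre of the end face of the hex key's long arm (175 mm from the elbow). Pushed 130 mm from the socket's axis, the key takes about 3 to 4 N to turn the stiff cam; once the nose bears on the wood and the wood on the fence, about 1.9 N more for every 10 N of clamping. Let go, the clamp keeps about 60 percent of that.
- socket (a point): Centre of the mouth of the hexagonal socket, 48 mm above the table, opening straight up: 17.9 mm across flats, 22 mm deep, in a dark round head 37 mm across. This point is fixed; the hexagon turns with the cam. Either arm enters when the key's y axis is as it was at the start, or a multiple of 60 degrees round from it (play about 6 degrees each way).
- clamp_base: Green base plate, 66 x 78 x 8 mm, fixed; origin under the socket's axis, y axis square to the fence. On it a steel cam turns with the socket: its brass nose (20 mm diameter, centre 32 mm from the axis, 10 to 26 mm above the table) swings clockwise, seen from above, some 40 to 90 degrees to the offcut. It is stiff (about 0.5 N m of friction) and stays where left.
- offcut: Loose brown wooden offcut, 45 x 120 x 28 mm, lying along the fence's front with a gap of a few mm; origin at the centre of its underside, y axis along its length.
- alu_fence: Aluminium fence profile, 420 x 115 x 64 mm, fixed to the table; origin at the centre of its underside, x axis along its length. The face toward the clamp is 58 mm from its centre line on its -y side.
- mitre_frame: Dark green mitre frame with a red ball, 160 x 223 x 28 mm, lying flat. Bystander.
- wax_tin: Round wax tin with a green lid, 66 mm across, 24 mm high. Bystander.
- tape_roll: Roll of pinkish adhesive tape, 109 mm across, 19 mm high. Bystander.
- star_knob: Black star knob, 50 x 48 x 27 mm. Bystander.
Mind the look-alikes: they are no part of the job. Of the things that look like the hex_key, the larger one is meant.

How it is judged (in metres and radians):
On the way, in this order (a step that is already met when the one before it is completed fails the run):
1. the key is flipped: its short arm stands in the socket, at least 15 mm deep (horizontal distance between short_tip and socket below 0.005 m and z of short_tip in the frame of socket below -0.015 m and angle between hex_key's own x axis and vertical above 2.8 rad), for 0.2 s.
2. with the short arm in the socket, the cam presses the offcut on the fence with more than 8 N (all of step 1 and contact force between offcut and alu_fence above 8 N), for 0.2 s.
At the end, for the whole second after the job is handed in: The key rests with its short arm at least 15 mm deep in the socket (tip within 5 mm of the axis, short arm within about 20 degrees of vertical) and the cam holds the offcut against the fence with more than 8 N, with nothing moving (all of step 2 and linear speed of hex_key below 0.02 m/s and linear speed of offcut below 0.01 m/s); the robot touches nothing.
It fails at once if the offcut is pressed on the fence with more than 35 N (contact force between offcut and alu_fence above 35 N).
It fails at once if a bystander (mitre frame, wax tin, tape roll, star knob) is moved more than 20 mm (distance of any of mitre_frame, wax_tin, tape_roll, star_knob from where it was at the start of the episode above 0.02 m).
It also fails if it takes over 70 s, if anything falls off the work surface, if the arm or the gripper's body presses on something with over 40 N, if the wrist force passes 120 N, or if a joint passes its speed limit or range.

## Working session

There is one attempt and no reset: what is moved stays moved. The work goes in short steps, Python scripts to look and compute and a shell command to move; the robot and the scene stay as the last step left them, time stands still between calls to the robot, and variables do not carry over. Pictures are saved under pics/ and viewed, at most 10 in all, crops included, and the job is handed in when it is done.

```bash
mkdir -p pics; cat > h.py <<'E'
import numpy as np, cv2
from plant import telemetry, viewer, ticket, manip
def snap(c,name=None):
    s=viewer.snapshot(c)
    if name: cv2.imwrite(f'pics/{name}.png',s['frame'][:,:,::-1])
    return s
def proj(s,p):
    T=np.linalg.inv(s['cam_to_world']);q=T[:3,:3]@np.array(p)+T[:3,3]
    return np.array([s['cx']+s['fx']*q[0]/-q[2], s['cy']+s['fy']*(-q[1])/-q[2]])
def unproj(s,u,v,z):
    T=s['cam_to_world'];d=T[:3,:3]@np.array([(u-s['cx'])/s['fx'],-(v-s['cy'])/s['fy'],-1]);o=T[:3,3]
    return o+d*(z-o[2])/d[2]
E
python3 - <<'E'
from h import *
np.set_printoptions(precision=4,suppress=True)
print(manip.tcp_to_tips, {k:v for k,v in telemetry.get_state().items()})
for c in ['scene','top']:
    s=snap(c,c+'0'); print(c,s['fx'],s['cx'],s['cy'],[k for k in s],s['cam_to_world'])
    for t in ['hex_key','short_tip','long_tip','socket','clamp_base','offcut','alu_fence','mitre_frame','wax_tin','tape_roll','star_knob']:
        r=viewer.tip_of(c,t); print(t,[(np.round(a['point'],4),round(a['confidence'],2),proj(s,a['point']).round()) for a in r[:3]])
    r=viewer.find_in(c,'hex_key');print('find',[(np.round(a['point'],4),round(a['confidence'],2)) for a in r])
a=cv2.imread('pics/scene0.png');b=cv2.imread('pics/top0.png')
E
```

```text
0.011 {'time_s': 0.0, 'joints': array([-79.0686,  15.8444,  86.2967,   0.0005,  77.9613,  -6.9311]), 'dq': array([-0.1524,  0.1323, -0.0192,  0.0662, -0.1206, -0.0582]), 'joint_efforts': array([ -0.0015, -41.6776, -24.5805,  -0.0004,   0.011 ,  -0.    ]), 'eef_pos': array([ 0.1763, -0.5468,  0.2415]), 'ee_rot': array([[ 0.9518,  0.3067, -0.0003],
       [ 0.3067, -0.9518,  0.0018],
       [ 0.0002, -0.0018, -1.    ]]), 'contact_force': array([-0.03  , -1.5028,  0.4451]), 'moment': array([-0.0167, -0.0046,  0.0172]), 'grasp_force': 0.0, 'opening': 1.0024173000088772}
scene 356.4796373800085 255.88711847869232 189.38980371480852 ['frame', 'fx', 'fy', 'cx', 'cy', 'cam_to_world'] [[-0.4576  0.6692 -0.5855 -0.0759]
 [-0.889  -0.3336  0.3136  0.1791]
 [ 0.0145  0.664   0.7476  0.7889]
 [ 0.      0.      0.      1.    ]]
hex_key [(array([0.5323, 0.0071, 0.1998]), 0.76, array([200., 159.]))]
short_tip [(array([0.5099, 0.076 , 0.1915]), 0.86, array([176., 177.]))]
long_tip [(array([0.3665, 0.0079, 0.0094]), 0.68, array([231., 255.])), (array([ 0.3742, -0.2358, -0.0002]), 0.18, array([311., 22
[... 1473 characters left out ...]
21., 142.]))]
socket [(array([ 0.5391, -0.0007,  0.0486]), 0.71, array([218., 140.]))]
clamp_base [(array([ 0.542 , -0.0005, -0.0008]), 0.96, array([221., 143.]))]
offcut [(array([0.525 , 0.0483, 0.0003]), 0.9, array([203., 148.]))]
alu_fence [(array([0.4021, 0.1244, 0.0014]), 0.58, array([175., 191.]))]
mitre_frame [(array([ 0.5592, -0.3364, -0.0006]), 0.76, array([339., 138.]))]
wax_tin [(array([ 0.3749, -0.2363,  0.0021]), 0.72, array([303., 203.]))]
tape_roll [(array([ 0.3792, -0.4073, -0.0012]), 0.73, array([365., 202.]))]
star_knob [(array([ 0.2662, -0.3272, -0.0015]), 0.68, array([336., 242.]))]
find [(array([0.5254, 0.0251, 0.203 ]), 0.79), (array([ 0.3649, -0.0788,  0.0073]), 0.71)]
```

View pics/scene0.png

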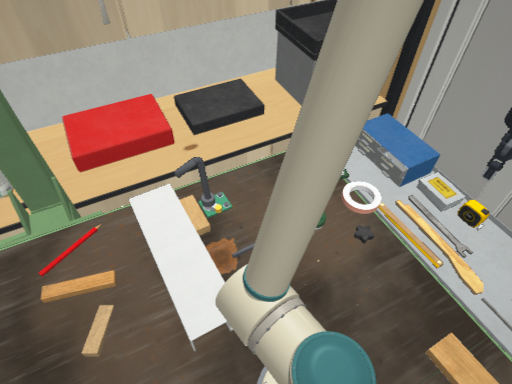

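View pics/top0.png

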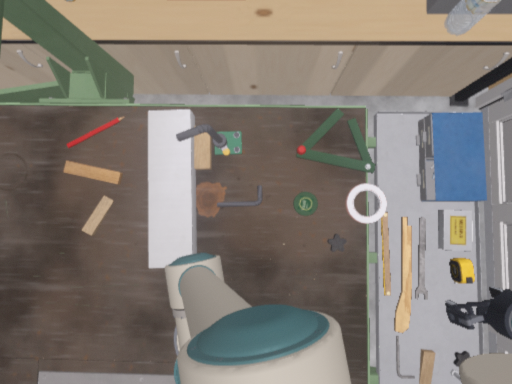

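Both views agree. Three things could be taken for the hex key:
- The large key standing in the clamp, at top (205,130) and scene (200,165).
- The small key lying flat by the stain, at top (240,204).
- A key in the tray, at top (403,355).

The standing one is meant. Next I'll check it in a crop and fit a key model to the masks.

```bash
cat > fit.py <<'E'
from h import *
from scipy.optimize import minimize
from scipy.spatial.transform import Rotation as R
def keymask(s,p):
    R_=R.from_rotvec(p[3:6]).as_matrix(); e=p[:3]
    pts=[[0.072,0,0]]+[[.019-.019*np.sin(t),0,-.019+.019*np.cos(t)] for t in np.linspace(0,np.pi/2,6)]+[[0,0,-p[6]]]
    m=np.zeros((384*4,512*4),np.uint8)
    w=[R_@np.array(q)+e for q in pts]
    for a,b in zip(w[:-1],w[1:]):
        A,B=proj(s,a),proj(s,b); d=np.linalg.norm((a+b)/2-s['cam_to_world'][:3,3])
        n=np.array([-(B-A)[1],(B-A)[0]]);n=n/np.linalg.norm(n)*s['fx']*.0092/d
        cv2.fillConvexPoly(m,np.int32(np.round(4*np.array([A+n,B+n,B-n,A-n])+1.5)),255)
    return cv2.resize(m,(512,384),interpolation=cv2.INTER_AREA)/255.
def fit(views,p0,L=None):
    def cost(q):
        p=np.append(q,L) 
        c=0
        for s,m in views:
            k=keymask(s,p); c+=1-(np.minimum(k,m).sum())/(np.maximum(k,m).sum())
        return c
    sx=np.vstack([p0]+[np.array(p0)+d for d in np.diag([.006]*3+[.08]*3)])
    r=minimize(cost,p0,method='Nelder-Mead',options=dict(initial_simplex=sx,maxiter=600,xatol=1e-4,fatol=1e-4))
    return r.x,r.fun
E
python3 - <<'E'
from fit import *
np.set_printoptions(precision=4,suppress=True)
V=[]
for c in ['scene','top']:
    s=snap(c); best=None
    for a in viewer.trace(c,'hex_key'):
        ys,xs=np.nonzero(a['region']); print(c,a['confidence'],a['region'].sum(),xs.mean(),ys.mean())
        if ys.mean()<185 and xs.mean()<230 and best is None: best=a['region']
    V.append((s,best.astype(float)))
    u,v=proj(s,[.535,.0,.1]).astype(int); f=s['frame'][v-48:v+48,u-50:u+50,::-1]
    f=cv2.resize(f,(400,384),interpolation=cv2.INTER_CUBIC)
    cn=cv2.findContours(cv2.resize(best[v-48:v+48,u-50:u+50].astype(np.uint8),(400,384),interpolation=0),0,2)[0]
    g=f.copy(); cv2.drawContours(g,cn,-1,(0,0,255),1)
    V[-1]+=(g,)
cv2.imwrite('pics/crop1.png',np.hstack([V[0][2],V[1][2]]))
V=[v[:2] for v in V]
yaw=np.radians(111)
p,f=fit(V,np.r_[.534,.008,.2,0,0,yaw],.152)
M=R.from_rotvec(p[3:]).as_matrix();print(p,f);print(M)
print('yaw',np.degrees(np.arctan2(M[1,0],M[0,0])),'socket pt',p[:3]-M[:,2]*.153,'tip',p[:3]+M[:,0]*.072)
for c in ['scene','top']:
  s=snap(c)
  for t in ['offcut','alu_fence']:
    for a in viewer.trace(c,t)[:1]:
        cs=max(cv2.findContours(a['region'].astype(np.uint8),0,2)[0],key=cv2.contourArea)
        z=.028 if t=='offcut' else .064
        print(c,t,[unproj(s,*q[0],z)[:2] for q in cv2.approxPolyDP(cs,3,True)])
E
```

```text
scene 0.58 473 194.87526427061312 172.6553911205074
scene 0.45 101 243.13861386138615 250.41584158415841
top 0.82 450 199.66666666666666 133.11333333333334
top 0.55 223 244.64125560538116 201.56502242152467
[ 0.5373  0.0082  0.2    -0.0591  0.0428  1.9399] 0.32368332539225997
[[-0.3608 -0.9324 -0.0209]
 [ 0.9306 -0.3614  0.0584]
 [-0.062   0.0017  0.9981]]
yaw 111.19012525395337 socket pt [ 0.5405 -0.0007  0.0473] tip [0.5113 0.0752 0.1955]
scene offcut [array([0.5841, 0.0438]), array([0.5721, 0.0685]), array([0.4585, 0.065 ]), array([0.4458, 0.0535]), array([0.464 , 0.0267]), array([0.5767, 0.0288])]
scene alu_fence [array([0.6148, 0.0938]), array([0.6032, 0.1896]), array([0.1939, 0.1721]), array([0.198 , 0.0972]), array([0.2395, 0.1041]), array([0.2899, 0.0661]), array([0.604 , 0.0804])]
top offcut [array([0.5633, 0.0457]), array([0.5517, 0.0705]), array([0.4704, 0.0681]), array([0.4626, 0.0234]), array([0.5522, 0.023 ])]
top alu_fence [array([0.6174, 0.0761]), array([0.6082, 0.1872]), array([0.1985, 0.1679]), array([0.1991, 0.1338]), array([0.2446, 0.0461]), array([0.5409, 0.0657]), array([0.5296, 0.103 ]), array([0.5431, 0.1143]), array([0.5736, 0.064 ])]
```

View pics/crop1.png

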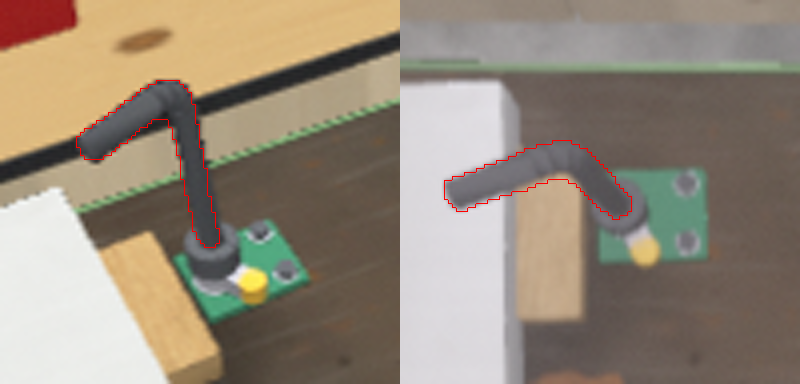

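The crop confirms the large key in the clamp: socket at crop (212,250)/(625,205), nose at (253,285)/(643,252). The fitted yaw is 111°, with a lean of about 3.5°. I'll move to a standoff on the side opposite the short arm.

```bash
cat > go.py <<'E'
from h import *
from scipy.spatial.transform import Rotation as R
np.set_printoptions(precision=4,suppress=True)
def st(): 
    s=telemetry.get_state(); print('t',s['time_s'],'j',s['joints'].round(1),'p',s['eef_pos'],'F',s['contact_force'].round(1),'M',s['moment'].round(2),'op',round(s['opening'],3),'g',round(s['grasp_force'],1));return s
def delta(p,z,y):
    s=st(); M=s['ee_rot']; z=np.array(z,float);z/=np.linalg.norm(z); y=np.array(y,float);y-=z*(y@z);y/=np.linalg.norm(y)
    T=np.c_[np.cross(y,z),y,z]
    print('dpos cm',(M.T@(np.array(p)-s['eef_pos'])*100).round(2),'dr',R.from_matrix(M.T@T).as_rotvec().round(4))
d2=lambda a:np.array([np.cos(np.radians(a)),np.sin(np.radians(a)),0])
E
python3 -m crank '[{"delta_pos":[52.2,-27,-1],"dr":[0,0,-1.63],"gripper":-1},{"delta_pos":[52.2,-27,-1],"dr":[0,0,-1.63],"gripper":-1},{"delta_pos":[52.2,-27,-1],"dr":[0,0,-1.63],"gripper":-1},{"delta_pos":[52.2,-27,-1],"dr":[0,0,-1.63],"gripper":-1},{"delta_pos":[52.2,-27,-1],"dr":[0,0,-1.63],"gripper":-1}]'
python3 -c "
from go import *
delta([.59,-.13,.25],[0,0,-1],d2(21))"
```

```text
time_s: 2.42
eef_pos: [0.3978, -0.3241, 0.2479]
ee_rot: [[0.31, 0.951, 0.001], [0.951, -0.31, -0.001], [-0.001, 0.001, -1.0]]
contact_force: [0.3, -0.5, 0.4]
opening: 0.999
grasp_force: 0.0
t 2.425 j [-46.9  10.2  93.   -0.   76.7 -28.9] p [ 0.3978 -0.3241  0.2479] F [ 0.3 -0.5  0.4] M [-0.01 -0.01 -0.04] op 0.999 g 0.0
dpos cm [24.42 12.25 -0.21] dr [ 0.0008  0.0009 -0.6821]
```

```bash

python3 -m crank '[{"delta_pos":[24.4,12.2,0],"dr":[0,0,-0.68],"gripper":-1},{"delta_pos":[24.4,12.2,0],"dr":[0,0,-0.68],"gripper":-1},{"delta_pos":[24.4,12.2,0],"dr":[0,0,-0.68],"gripper":-1},{"delta_pos":[24.4,12.2,0],"dr":[0,0,-0.68],"gripper":-1},{"delta_pos":[24.4,12.2,0],"dr":[0,0,-0.68],"gripper":-1}]' >/dev/null
python3 -m crank '[{"delta_pos":[0,0,-2],"dr":[0,1.57,0],"gripper":-1},{"delta_pos":[0,0,-2],"dr":[0,1.57,0],"gripper":-1},{"delta_pos":[0,0,-2],"dr":[0,1.57,0],"gripper":-1},{"delta_pos":[0,0,-2],"dr":[0,1.57,0],"gripper":-1},{"delta_pos":[0,0,-2],"dr":[0,1.57,0],"gripper":-1}]'
python3 -c "
from go import *
delta([.59,-.13,.25],[-.36,.93,-.06],d2(21))"
```

```text
time_s: 3.68
eef_pos: [0.5893, -0.1343, 0.268]
ee_rot: [[-0.205, 0.937, -0.282], [0.552, 0.349, 0.758], [0.808, 0.0, -0.589]]
contact_force: [0.2, 0.8, -0.1]
opening: 1.001
grasp_force: 0.0
t 3.675 j [-35.3  39.   63.4  32.4 121.7 -49.7] p [ 0.5893 -0.1343  0.268 ] F [ 0.2  0.8 -0.1] M [-0.4  -0.08 -0.01] op 1.001 g 0.0
dpos cm [-1.23  0.21  1.36] dr [ 0.0123  0.5693 -0.0042]
```

```bash

python3 -m crank '[{"delta_pos":[-1.2,0.2,1.3],"dr":[0.01,0.57,0],"gripper":-1},{"delta_pos":[-1.2,0.2,1.3],"dr":[0.01,0.57,0],"gripper":-1},{"delta_pos":[-1.2,0.2,1.3],"dr":[0.01,0.57,0],"gripper":-1},{"delta_pos":[-1.2,0.2,1.3],"dr":[0.01,0.57,0],"gripper":-1},{"delta_pos":[-1.2,0.2,1.3],"dr":[0.01,0.57,0],"gripper":-1}]'
python3 -c "
from go import *
delta([.574,-.088,.151],[-.36,.93,-.06],d2(21))"
```

```text
time_s: 4.3
eef_pos: [0.59, -0.1291, 0.2508]
ee_rot: [[-0.021, 0.933, -0.359], [0.063, 0.36, 0.931], [0.998, -0.003, -0.067]]
contact_force: [0.5, -0.2, 0.6]
opening: 1.001
grasp_force: 0.0
t 4.3 j [-37.3  52.6  64.4  49.6 136.6 -47. ] p [ 0.59   -0.1291  0.2508] F [ 0.5 -0.2  0.6] M [-0.43 -0.2   0.  ] op 1.001 g 0.0
dpos cm [-9.66  0.01  5.07] dr [ 0.0014  0.0065 -0.0028]
```

```bash

python3 -m crank '[{"delta_pos":[-9.7,0,5],"dr":[0,0,0],"gripper":-1},{"delta_pos":[-9.7,0,5],"dr":[0,0,0],"gripper":-1},{"delta_pos":[-9.7,0,5],"dr":[0,0,0],"gripper":-1}]'
python3 -c "
from fit import *
from go import *
delta([.535,.0125,.1445],[-.36,.93,-.06],d2(21))
s=snap('scene','s2');t=snap('top','t2')
a=s['frame'][80:280,120:320,::-1];b=t['frame'][60:260,120:320,::-1]
cv2.imwrite('pics/c2.png',cv2.resize(np.hstack([a,b]),(800,400),interpolation=2))"
```

```text
time_s: 4.68
eef_pos: [0.5736, -0.0869, 0.1508]
ee_rot: [[-0.019, 0.932, -0.361], [0.061, 0.361, 0.93], [0.998, -0.005, -0.064]]
contact_force: [0.1, 0.4, 0.7]
opening: 1.001
grasp_force: 0.0
t 4.675 j [-35.6  56.3  72.9  43.5 127.3 -57.4] p [ 0.5736 -0.0869  0.1508] F [0.1 0.4 0.7] M [-0.42 -0.15 -0.01] op 1.001 g 0.0
dpos cm [ 0.06 -0.   10.68] dr [-0.0006  0.004  -0.0046]
```

View pics/c2.png

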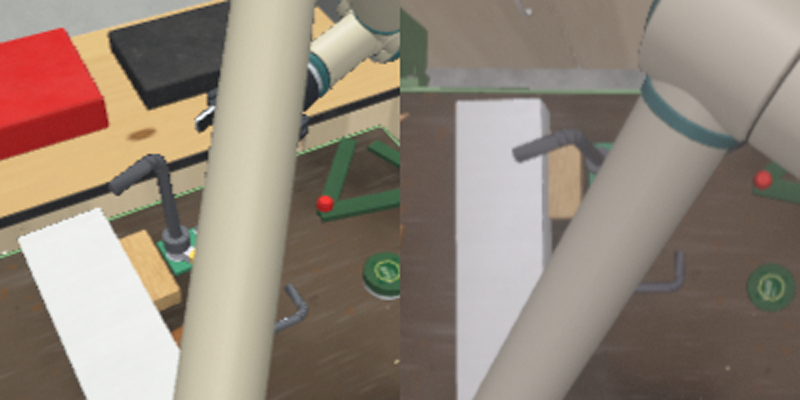

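The picture shows the tool level and facing the key from the right (scene crop ~(205,115)), with the key still standing at (165,200). The way in is free, so I'll advance and grip.

```bash

python3 -m crank '[{"delta_pos":[0,0,5],"dr":[0,0,0],"gripper":-1},{"delta_pos":[0,0,8.5],"dr":[0,0,0],"gripper":-1},{"delta_pos":[0,0,10.2],"dr":[0,0,0],"gripper":-1},{"delta_pos":[0,0,10.7],"dr":[0,0,0],"gripper":-1},{"delta_pos":[0,0,10.7],"dr":[0,0,0],"gripper":0.2}]' 60
python3 -m crank '[{"delta_pos":[0,0,0],"dr":[0,0,0],"gripper":1},{"delta_pos":[0,0,0],"dr":[0,0,0],"gripper":1},{"delta_pos":[0,0,0],"dr":[0,0,0],"gripper":1},{"delta_pos":[0,0,0],"dr":[0,0,0],"gripper":1}]' 60
python3 -c "
from go import *
st()"
```

```text
time_s: 5.4
eef_pos: [0.5363, 0.0108, 0.144]
ee_rot: [[-0.022, 0.933, -0.358], [0.061, 0.359, 0.931], [0.998, -0.002, -0.065]]
contact_force: [-0.0, 0.5, -0.3]
opening: 0.815
grasp_force: 0.0
time_s: 5.9
eef_pos: [0.5356, 0.0113, 0.1433]
ee_rot: [[-0.019, 0.933, -0.359], [0.061, 0.359, 0.931], [0.998, -0.004, -0.064]]
contact_force: [0.5, -2.5, -0.7]
opening: 0.186
grasp_force: 59.8
t 5.9 j [-31.1  52.3  86.3  44.1 118.2 -62.4] p [0.5356 0.0113 0.1433] F [ 0.5 -2.5 -0.7] M [-0.53 -0.13  0.05] op 0.186 g 59.8
```

```bash

python3 -m crank '[{"delta_pos":[1,0,0],"dr":[0,0,0],"gripper":1},{"delta_pos":[2,0,0],"dr":[0,0,0],"gripper":1},{"delta_pos":[3.5,0,0],"dr":[0,0,0],"gripper":1},{"delta_pos":[7,0,0],"dr":[0,0,0],"gripper":1},{"delta_pos":[12,0,0],"dr":[0,0,0],"gripper":1}]'
python3 -c "
from fit import *
from go import *
st()
V=[]
for c in ['scene','top']:
    s=snap(c,c+'3')
    for a in viewer.trace(c,'hex_key'):
        ys,xs=np.nonzero(a['region']); print(c,a['confidence'],a['region'].sum(),xs.mean(),ys.mean())
    for n in ['short_tip','long_tip','hex_key']:
        print(n,[(np.round(a['point'],4),round(a['confidence'],2)) for a in viewer.tip_of(c,n)[:2]])
a=cv2.imread('pics/scene3.png')[80:280,120:320];b=cv2.imread('pics/top3.png')[60:260,120:320]
cv2.imwrite('pics/c3.png',cv2.resize(np.hstack([a,b]),(800,400),interpolation=2))"
```

```text
time_s: 6.52
eef_pos: [0.5329, 0.0191, 0.2645]
ee_rot: [[-0.018, 0.933, -0.359], [0.059, 0.36, 0.931], [0.998, -0.005, -0.062]]
contact_force: [0.7, -0.4, -4.8]
opening: 0.181
grasp_force: 59.6
t 6.525 j [-30.6  43.4  84.9  49.2 125.2 -53.2] p [0.5329 0.0191 0.2645] F [ 0.7 -0.4 -4.8] M [-1.12 -0.46 -0.05] op 0.181 g 59.6
scene 0.7 226 261.73893805309734 238.3053097345133
scene 0.61 483 183.1718426501035 132.55072463768116
short_tip [(array([0.5093, 0.083 , 0.3145]), 0.67), (array([ 0.4178, -0.1153,  0.0055]), 0.47)]
long_tip [(array([0.5391, 0.0048, 0.1467]), 0.91)]
hex_key [(array([ 0.372 , -0.1169,  0.0053]), 0.76), (array([0.5314, 0.0146, 0.3203]), 0.75)]
top 0.53 298 242.23825503355704 201.86241610738256
short_tip [(array([ 0.4206, -0.1171,  0.0064]), 0.62)]
long_tip []
hex_key [(array([ 0.3695, -0.1165,  0.0026]), 0.76)]
```

View pics/c3.png

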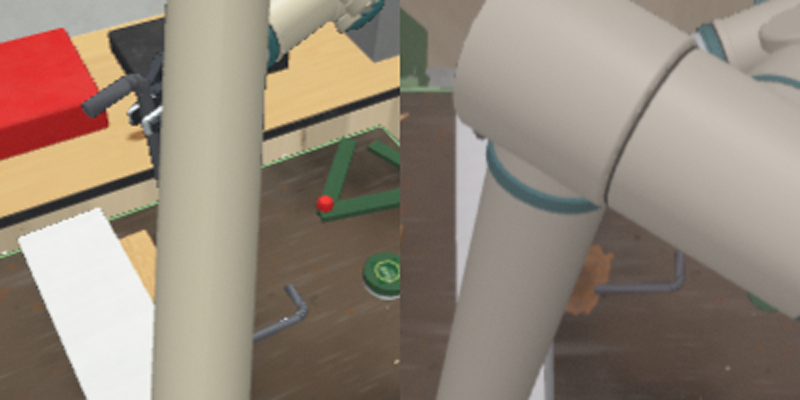

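The key is out, gripped square at scene crop (150,100). Next I'll flip it: turn the tool to vertical above the spot where the short arm lines up with the socket.

```bash

python3 -m crank '[{"delta_pos":[0,0,-4],"dr":[0,-1.5,0],"gripper":1},{"delta_pos":[0,0,-8],"dr":[0,-1.5,0],"gripper":1},{"delta_pos":[0,0,-8],"dr":[0,-1.5,0],"gripper":1},{"delta_pos":[0,0,-8],"dr":[0,-1.5,0],"gripper":1},{"delta_pos":[0,0,-8],"dr":[0,-1.5,0],"gripper":1}]'
python3 -c "
from go import *
delta([.5608,-.0536,.2],[0,0,-1],d2(21.2))"
```

```text
time_s: 7.65
eef_pos: [0.5615, -0.0561, 0.268]
ee_rot: [[-0.3, 0.933, -0.197], [0.788, 0.359, 0.5], [0.537, -0.005, -0.844]]
contact_force: [-0.4, -0.1, -5.3]
opening: 0.184
grasp_force: 59.3
t 7.65 j [-26.2  25.1  76.   21.8 103.1 -46.8] p [ 0.5615 -0.0561  0.268 ] F [-0.4 -0.1 -5.3] M [-0.59 -0.2  -0.01] op 0.184 g 59.3
dpos cm [-3.44  0.05  5.87] dr [-0.0038 -0.567  -0.0041]
```

```bash

python3 -m crank '[{"delta_pos":[-3.4,0,5.9],"dr":[0,-0.567,0],"gripper":1},{"delta_pos":[-3.4,0,5.9],"dr":[0,-0.567,0],"gripper":1},{"delta_pos":[-3.4,0,5.9],"dr":[0,-0.567,0],"gripper":1},{"delta_pos":[-3.4,0,5.9],"dr":[0,-0.567,0],"gripper":1},{"delta_pos":[-3.4,0,5.9],"dr":[0,-0.567,0],"gripper":1}]'
python3 -c "
from fit import *
from go import *
delta([.5608,-.0536,.135],[0,0,-1],d2(21.2))
V=[]
for c in ['scene','top']:
    s=snap(c,c+'4')
    for n in ['short_tip','long_tip','hex_key','socket','clamp_base']:
        print(c,n,[(np.round(a['point'],4),round(a['confidence'],2)) for a in viewer.tip_of(c,n)[:2]])
a=cv2.imread('pics/scene4.png')[80:280,120:320];b=cv2.imread('pics/top4.png')[60:260,120:320]
cv2.imwrite('pics/c4.png',cv2.resize(np.hstack([a,b]),(800,400),interpolation=2))"
```

```text
time_s: 8.28
eef_pos: [0.5599, -0.0524, 0.1995]
ee_rot: [[-0.359, 0.933, -0.008], [0.933, 0.359, 0.004], [0.007, -0.006, -1.0]]
contact_force: [0.0, 0.1, -4.6]
opening: 0.185
grasp_force: 59.8
t 8.275 j [-12.5  16.5  91.5   0.2  72.5 -33.6] p [ 0.5599 -0.0524  0.1995] F [ 0.   0.1 -4.6] M [ 0.05 -0.03  0.02] op 0.185 g 59.8
dpos cm [-0.19  0.08  6.45] dr [-0.0057 -0.0068 -0.0023]
scene short_tip [(array([ 0.54  , -0.0013,  0.1326]), 0.77), (array([ 0.42  , -0.1166,  0.007 ]), 0.67)]
scene long_tip [(array([ 0.6048, -0.1606,  0.2066]), 0.78), (array([0.3666, 0.0051, 0.0094]), 0.49)]
scene hex_key [(array([ 0.5349, -0.0016,  0.2054]), 0.88), (array([ 0.3698, -0.1183,  0.0006]), 0.61)]
scene socket [(array([ 0.5446, -0.0055,  0.0509]), 0.7), (array([ 0.6037, -0.1625,  0.2071]), 0.51)]
scene clamp_base [(array([0.5391, 0.0012, 0.0008]), 0.71)]
top short_tip [(array([ 0.4231, -0.1166,  0.0047]), 0.61)]
top long_tip [(array([ 0.603 , -0.1617,  0.2033]), 0.75), (array([0.3651, 0.0031, 0.0078]), 0.73)]
top hex_key [(array([ 0.3681, -0.1191,  0.0034]), 0.55)]
top socket [(array([ 0.5388, -0.0007,  0.0469]), 0.83)]
top clamp_base []
```

View pics/c4.png

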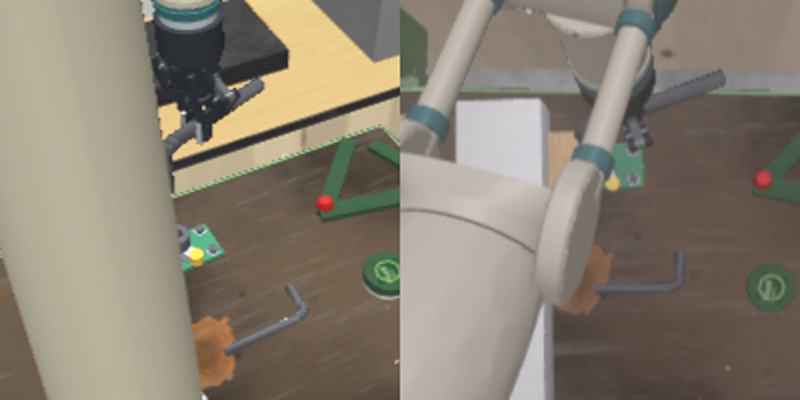

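The key is flipped: the long arm points to the right and back (top crop (725,80)) and the short arm points down above the socket (scene crop (170,180)). I'll descend until it touches.

```bash

python3 -m crank '[{"delta_pos":[-0.2,0.1,4],"dr":[-0.006,-0.007,0],"gripper":1},{"delta_pos":[-0.2,0.1,7],"dr":[-0.006,-0.007,0],"gripper":1},{"delta_pos":[-0.2,0.1,8],"dr":[-0.006,-0.007,0],"gripper":1},{"delta_pos":[-0.2,0.1,8],"dr":[-0.006,-0.007,0],"gripper":1}]' 
python3 -m crank '[{"delta_pos":[0,0,0.3],"dr":[0,0,0],"gripper":1},{"delta_pos":[0,0,0.6],"dr":[0,0,0],"gripper":1},{"delta_pos":[0,0,0.6],"dr":[0,0,0],"gripper":1}]' 
python3 -c "
from go import *
delta([.5608,-.0536,.105],[0,0,-1],d2(21.2))"
```

```text
time_s: 9.38
eef_pos: [0.562, -0.0541, 0.1202]
ee_rot: [[-0.36, 0.933, 0.003], [0.933, 0.36, -0.003], [-0.004, 0.002, -1.0]]
contact_force: [0.4, -0.1, -4.7]
opening: 0.181
grasp_force: 59.8
time_s: 9.75
eef_pos: [0.562, -0.0541, 0.1146]
ee_rot: [[-0.36, 0.933, 0.004], [0.933, 0.36, -0.003], [-0.004, 0.003, -1.0]]
contact_force: [-1.3, -0.1, -4.0]
opening: 0.183
grasp_force: 59.8
t 9.75 j [-12.5  20.5  98.7  -0.1  60.5 -33.5] p [ 0.562  -0.0541  0.1146] F [-1.3 -0.1 -4. ] M [0.04 0.03 0.03] op 0.183 g 59.8
dpos cm [ 0.1  -0.1   0.96] dr [ 0.003   0.0043 -0.0022]
```

```bash

python3 -m crank '[{"delta_pos":[0.1,-0.1,0.2],"dr":[0.003,0.004,0],"gripper":1},{"delta_pos":[0.1,-0.1,0.4],"dr":[0.003,0.004,0],"gripper":1},{"delta_pos":[0.1,-0.1,0.6],"dr":[0.003,0.004,0],"gripper":1},{"delta_pos":[0.1,-0.1,0.6],"dr":[0.003,0.004,0],"gripper":1}]' 
python3 -c "
from go import *
delta([.5608,-.0536,.09],[0,0,-1],d2(21.2))"
```

```text
time_s: 10.25
eef_pos: [0.5617, -0.0547, 0.1099]
ee_rot: [[-0.36, 0.933, 0.002], [0.933, 0.36, -0.002], [-0.003, 0.001, -1.0]]
contact_force: [0.0, -3.1, 5.6]
opening: 0.182
grasp_force: 61.2
t 10.25 j [-12.6  20.8  99.   -0.1  60.  -33.6] p [ 0.5617 -0.0547  0.1099] F [ 0.  -3.1  5.6] M [-0.15  0.48  0.11] op 0.182 g 61.2
dpos cm [ 0.14 -0.05  1.99] dr [ 0.0013  0.003  -0.0017]
```

```bash

python3 -m crank '[{"delta_pos":[-0.1,0,0],"dr":[0,0,0],"gripper":1},{"delta_pos":[-0.2,0,0.1],"dr":[0,0,0],"gripper":1}]'
python3 -m crank '[{"delta_pos":[-0.1,0,0.1],"dr":[0,0,0],"gripper":1},{"delta_pos":[-0.1,0,0.1],"dr":[0,0,0],"gripper":1}]'
python3 -c "
from go import *
delta([.5608,-.0536,.09],[0,0,-1],d2(21.2))
for c in ['scene','top']:
    s=snap(c,c+'5')
    for n in ['short_tip','long_tip','hex_key','socket']:
        print(c,n,[(np.round(a['point'],4),round(a['confidence'],2)) for a in viewer.tip_of(c,n)[:2]])
a=cv2.imread('pics/scene5.png')[180:280,170:270];b=cv2.imread('pics/top5.png')[90:190,170:270]
cv2.imwrite('pics/c5.png',cv2.resize(np.hstack([a,b]),(800,400),interpolation=2))"
```

```text
time_s: 10.5
eef_pos: [0.5622, -0.056, 0.1086]
ee_rot: [[-0.36, 0.933, 0.002], [0.933, 0.36, -0.001], [-0.002, 0.001, -1.0]]
contact_force: [-0.4, -3.0, 6.3]
opening: 0.185
grasp_force: 61.3
time_s: 10.75
eef_pos: [0.5627, -0.0569, 0.1076]
ee_rot: [[-0.359, 0.933, 0.002], [0.933, 0.359, -0.001], [-0.002, 0.002, -1.0]]
contact_force: [-1.1, -2.2, 6.0]
opening: 0.186
grasp_force: 61.3
t 10.75 j [-12.8  21.1  99.   -0.   59.8 -33.9] p [ 0.5627 -0.0569  0.1076] F [-1.1 -2.2  6. ] M [0.17 0.39 0.11] op 0.186 g 61.3
dpos cm [ 0.38 -0.06  1.76] dr [ 0.0016  0.0017 -0.0023]
scene short_tip [(array([ 0.5385, -0.0002,  0.0463]), 0.63), (array([ 0.4224, -0.1171,  0.0051]), 0.54)]
scene long_tip [(array([0.3698, 0.005 , 0.0061]), 0.81), (array([ 0.6068, -0.1639,  0.1057]), 0.59)]
scene hex_key [(array([ 0.3678, -0.1178,  0.0022]), 0.7), (array([ 0.5392, -0.0045,  0.1135]), 0.55)]
scene socket [(array([ 0.5444, -0.0056,  0.0513]), 0.66)]
top short_tip [(array([ 0.5369, -0.0044,  0.0461]), 0.89), (array([ 0.4218, -0.1161,  0.0073]), 0.61)]
top long_tip [(array([0.3656, 0.0017, 0.0068]), 0.77), (array([ 0.6068, -0.1677,  0.105 ]), 0.76)]
top hex_key [(array([ 0.3701, -0.117 ,  0.0028]), 0.64), (array([ 0.539, -0.004,  0.116]), 0.56)]
top socket []
```

View pics/c5.png

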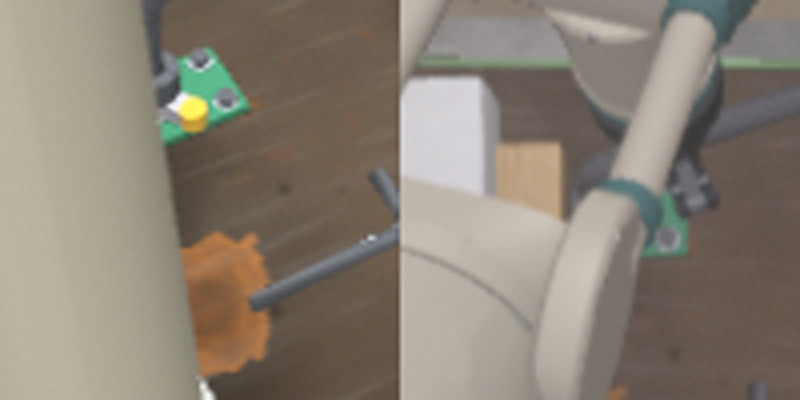

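The key tip sits at the rim and isn't in: the long arm has tilted about 3° in the pads. I'll lift clear, tighten the grip and measure the key in the hand.

```bash

python3 -m crank '[{"delta_pos":[0,0,-1],"dr":[0,0,0],"gripper":1},{"delta_pos":[0,0,-3],"dr":[0,0,0],"gripper":1},{"delta_pos":[0,0,-3],"dr":[0,0,0],"gripper":1},{"delta_pos":[0,0,-3],"dr":[0,0,0],"gripper":1}]' 115 >/dev/null
cat > meas.py <<'E'
from go import *
def meas(n=4,names=('short_tip','long_tip','hex_key','socket')):
    s=st(); M=s['ee_rot'];p=s['eef_pos']; out={}
    for c in ['scene','top']:
        for i in range(n):
            snap(c)
            for t in names:
                for a in viewer.tip_of(c,t)[:3]:
                    q=np.array(a['point'])
                    if t=='socket' and abs(q[2]-.048)>.01 : continue
                    if t!='socket' and q[2]<.035: continue
                    out.setdefault((c,t),[]).append(q);break
    for k,v in out.items():
        m=np.mean(v,0); print(k,len(v),m,'sd',np.std(v,0),'tool',M.T@(m-p))
E
python3 -c "
from meas import *
meas()"
```

```text
t 11.75 j [-12.8  19.5  96.9  -0.   63.7 -33.8] p [ 0.5611 -0.056   0.1354] F [ 0.4  0.2 -4.6] M [0.03 0.02 0.03] op 0.173 g 113.8
('scene', 'short_tip') 4 [0.5406 0.0001 0.0715] sd [0.001  0.0003 0.0006] tool [0.0597 0.0012 0.064 ]
('scene', 'long_tip') 4 [ 0.6046 -0.1648  0.1381] sd [0.0022 0.0011 0.0025] tool [-0.1172  0.0015 -0.0028]
('scene', 'hex_key') 4 [ 0.5389 -0.0028  0.1449] sd [0.0015 0.0014 0.001 ] tool [ 0.0577 -0.0016 -0.0093]
('scene', 'socket') 4 [ 0.5426 -0.0054  0.0497] sd [0.0012 0.0011 0.0009] tool [0.0538 0.0011 0.0858]
('top', 'short_tip') 4 [ 0.5385 -0.0052  0.0739] sd [0.0014 0.0014 0.0016] tool [ 0.0555 -0.0027  0.0616]
('top', 'long_tip') 4 [ 0.6054 -0.1671  0.1375] sd [0.0015 0.0016 0.0008] tool [-0.1196  0.0014 -0.0022]
('top', 'hex_key') 4 [ 0.5392 -0.0022  0.1444] sd [0.0018 0.0011 0.0012] tool [ 0.0581 -0.001  -0.0089]
('top', 'socket') 4 [0.5393 0.0022 0.0484] sd [0.0019 0.0005 0.001 ] tool [0.0621 0.0007 0.0871]
```

```bash

python3 -m crank '[{"delta_pos":[0.4,0,1.5],"dr":[0,-0.037,0],"gripper":1},{"delta_pos":[0.4,0,2.2],"dr":[0,-0.037,0],"gripper":1},{"delta_pos":[0.4,0,2.2],"dr":[0,-0.037,0],"gripper":1}]' >/dev/null
python3 -c "
from meas import *
st()"
for i in 1; do
python3 -m crank '[{"delta_pos":[0,0,0.1],"dr":[0,0,0],"gripper":1}]' | egrep 'pos|force'
python3 -m crank '[{"delta_pos":[0,0,0.1],"dr":[0,0,0],"gripper":1}]'| egrep 'pos|force'
python3 -m crank '[{"delta_pos":[0,0,0.1],"dr":[0,0,0],"gripper":1}]'| egrep 'pos|force'
done
```

```text
t 14.125 j [-11.3  20.1  99.4  -2.1  59.3 -31.4] p [ 0.5608 -0.0531  0.1145] F [ 0.6  1.3 -2.7] M [0.86 0.27 0.01] op 0.174 g 117.7
eef_pos: [0.5608, -0.053, 0.1136]
contact_force: [0.3, -1.8, -5.2]
grasp_force: 120.4
eef_pos: [0.5606, -0.053, 0.1124]
contact_force: [-0.4, 0.2, -1.2]
grasp_force: 121.9
eef_pos: [0.5615, -0.0537, 0.1121]
contact_force: [2.4, -4.1, 2.3]
grasp_force: 120.8
```

```bash
c(){ egrep 'pos|contact' | tr '\n' ' '; echo; }
python3 -m crank '[{"delta_pos":[-0.1,0,0],"dr":[0,0,0],"gripper":1}]' | c
python3 -m crank '[{"delta_pos":[-0.1,0,0],"dr":[0,0,0],"gripper":1}]' | c
python3 -m crank '[{"delta_pos":[-0.1,0,0],"dr":[0,0,0],"gripper":1}]' | c
python3 -m crank '[{"delta_pos":[-0.1,0,0],"dr":[0,0,0],"gripper":1}]' | c
python3 -m crank '[{"delta_pos":[-0.1,0,0],"dr":[0,0,0],"gripper":1}]' | c
python3 -m crank '[{"delta_pos":[-0.1,0,0],"dr":[0,0,0],"gripper":1}]' | c
```

```text
eef_pos: [0.5609, -0.0539, 0.1115] contact_force: [0.3, 0.3, -3.8] 
eef_pos: [0.5607, -0.0544, 0.1111] contact_force: [-0.7, 1.8, -5.1] 
eef_pos: [0.5609, -0.0551, 0.111] contact_force: [0.4, -1.2, -4.5] 
eef_pos: [0.561, -0.0557, 0.1109] contact_force: [0.1, 0.8, -6.4] 
eef_pos: [0.5611, -0.0563, 0.1109] contact_force: [-0.8, 3.7, -6.9] 
eef_pos: [0.5613, -0.057, 0.1108] contact_force: [-1.0, 5.3, -7.4]
```

The contact force dropped, then a lateral stop appeared, so the tip is inside the mouth. I'll go back to the free centre and press down.

```bash
c(){ egrep 'pos|contact' | tr '\n' ' '; echo; }
python3 -m crank '[{"delta_pos":[0.35,0,0],"dr":[0,0,0],"gripper":1},{"delta_pos":[0.35,0,0.2],"dr":[0,0,0],"gripper":1}]' | c
python3 -m crank '[{"delta_pos":[0,0,0.2],"dr":[0,0,0],"gripper":1}]' | c
python3 -m crank '[{"delta_pos":[0,0,0.2],"dr":[0,0,0],"gripper":1}]' | c
python3 -m crank '[{"delta_pos":[0,0,0.2],"dr":[0,0,0],"gripper":1}]' | c
python3 -c "
from meas import *
st()"
```

```text
eef_pos: [0.5616, -0.0555, 0.1097] contact_force: [-1.2, 2.6, -4.9] 
eef_pos: [0.5616, -0.0556, 0.1076] contact_force: [-0.8, -0.5, -4.7] 
eef_pos: [0.5615, -0.0555, 0.1054] contact_force: [-0.7, 0.9, -2.5] 
eef_pos: [0.5615, -0.0555, 0.1033] contact_force: [-0.2, -1.8, -4.2] 
t 15.875 j [-11.6  20.9 100.1  -2.1  57.9 -31.5] p [ 0.5615 -0.0555  0.1033] F [-0.2 -1.8 -4.2] M [-1.16 -0.53 -0.01] op 0.17 g 121.7
```

```bash
c(){ egrep 'pos|contact' | tr '\n' ' '; echo; }
python3 -m crank '[{"delta_pos":[0,0,0.2],"dr":[0,0,0],"gripper":1},{"delta_pos":[0,0,0.4],"dr":[0,0,0],"gripper":1}]' | c
python3 -m crank '[{"delta_pos":[0,0,0.2],"dr":[0,0,0],"gripper":1},{"delta_pos":[0,0,0.4],"dr":[0,0,0],"gripper":1}]' | c
python3 -m crank '[{"delta_pos":[0,0,0.2],"dr":[0,0,0],"gripper":1},{"delta_pos":[0,0,0.3],"dr":[0,0,0],"gripper":1}]' | c
python3 -m crank '[{"delta_pos":[0,0,0.2],"dr":[0,0,0],"gripper":1}]' | c
python3 -c "
from meas import *
s=st(); print(s['ee_rot'])"
```

```text
eef_pos: [0.5614, -0.0555, 0.0992] contact_force: [0.5, -0.3, -5.4] 
eef_pos: [0.5614, -0.0556, 0.0952] contact_force: [0.0, 1.5, -5.0] 
eef_pos: [0.5613, -0.0556, 0.0922] contact_force: [-0.9, 3.0, -3.7] 
eef_pos: [0.5621, -0.0561, 0.0911] contact_force: [-1.2, 2.0, 4.3] 
t 16.75 j [-11.6  21.6 101.   -2.2  56.2 -31.5] p [ 0.5621 -0.0561  0.0911] F [-1.2  2.   4.3] M [1.44 0.67 0.07] op 0.169 g 121.8
[[-0.3595  0.933   0.0145]
 [ 0.9324  0.3597 -0.0354]
 [-0.0382  0.0008 -0.9993]]
```

The short arm bottomed out at the expected depth. I'll open to straddle the long arm, then slide out along it to 130 mm.

```bash
c(){ egrep 'pos|contact|opening' | tr '\n' ' '; echo; }
python3 -m crank '[{"delta_pos":[0,0,-0.1],"dr":[0,0,0],"gripper":1},{"delta_pos":[0,0,-0.1],"dr":[0,0,0],"gripper":0.1},{"delta_pos":[0,0,-0.1],"dr":[0,0,0],"gripper":0.1},{"delta_pos":[0,0,-0.1],"dr":[0,0,0],"gripper":0.1},{"delta_pos":[0,0,-0.1],"dr":[0,0,0],"gripper":0.1}]' 20 | c
python3 -c "
from meas import *
delta([.541-.13*-.36,-.002-.13*.933,.096],[0,0,-1],d2(21.2))
meas(3,('short_tip','long_tip','hex_key'))
a=cv2.resize(snap('scene')['frame'][80:280,120:320,::-1],(400,400),interpolation=2);b=cv2.resize(snap('top')['frame'][90:240,150:300,::-1],(400,400),interpolation=2)
cv2.imwrite('pics/c6.png',np.hstack([a,b]))"
```

```text
eef_pos: [0.5617, -0.0559, 0.0915] contact_force: [-0.4, 0.8, 0.2] opening: 0.451 
t 17.375 j [-11.6  21.6 100.9  -2.2  56.3 -31.5] p [ 0.5617 -0.0559  0.0915] F [-0.4  0.8  0.2] M [ 0.03 -0.01 -0.  ] op 0.451 g 0.0
dpos cm [-7.24  0.02 -0.18] dr [-0.0002  0.0375 -0.0022]
t 17.375 j [-11.6  21.6 100.9  -2.2  56.3 -31.5] p [ 0.5617 -0.0559  0.0915] F [-0.4  0.8  0.2] M [ 0.03 -0.01 -0.  ] op 0.451 g 0.0
('scene', 'long_tip') 3 [ 0.6065 -0.1677  0.0834] sd [0.0006 0.001  0.0005] tool [-0.1201  0.0017  0.0126]
('scene', 'hex_key') 3 [ 0.5391 -0.0088  0.0979] sd [0.0005 0.0011 0.002 ] tool [ 0.0518 -0.004  -0.0083]
('top', 'long_tip') 3 [ 0.6077 -0.1706  0.0808] sd [0.0006 0.0027 0.0007] tool [-0.1231  0.0017  0.0154]
('top', 'short_tip') 1 [ 0.6057 -0.1729  0.0826] sd [0. 0. 0.] tool [-0.1245 -0.0009  0.0136]
('top', 'hex_key') 1 [ 0.6077 -0.17    0.0798] sd [0. 0. 0.] tool [-0.1225  0.002   0.0163]
```

View pics/c6.png

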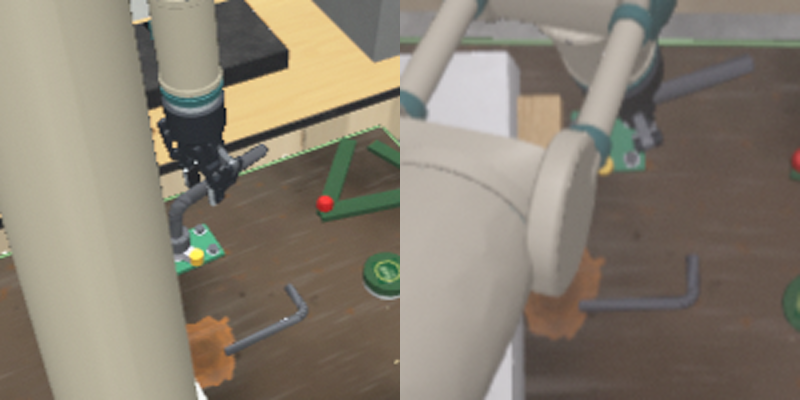

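The key stands in the socket by its short arm (scene crop (180,240)), with the long arm drooping slightly to (265,150). I'll slide out to 130 mm.

```bash
c(){ egrep 'pos|contact|opening' | tr '\n' ' '; echo; }
python3 -m crank '[{"delta_pos":[-3.5,0,0.2],"dr":[0,0.037,0],"gripper":0.1},{"delta_pos":[-7.2,0,0.6],"dr":[0,0.037,0],"gripper":0.1},{"delta_pos":[-7.2,0,0.8],"dr":[0,0.037,0],"gripper":0.4},{"delta_pos":[-7.2,0,0.8],"dr":[0,0.037,0],"gripper":0.4}]' | c
python3 -c "
from meas import *
S=np.array([.541,-.002,0])
for th in [291,281,271,261,251,241,231]:
    p=S+.13*d2(th)+[0,0,.086]; print(th); delta(p,[0,0,-1],d2(th+90))
" | grep -v ^t
```

```text
eef_pos: [0.5867, -0.1228, 0.0856] contact_force: [0.1, 0.6, -0.2] opening: 0.301 
291
dpos cm [-0.08  0.06 -0.04] dr [-0.0015 -0.0014  0.0007]
281
dpos cm [ 0.11 -2.2  -0.04] dr [-0.0016 -0.0013  0.1753]
271
dpos cm [ 0.7  -4.39 -0.03] dr [-0.0017 -0.0011  0.3498]
261
dpos cm [ 1.66 -6.44 -0.03] dr [-0.0018 -0.001   0.5243]
251
dpos cm [ 2.96 -8.3  -0.02] dr [-0.0019 -0.0008  0.6989]
241
dpos cm [ 4.57 -9.9  -0.02] dr [-0.002  -0.0007  0.8734]
231
dpos cm [  6.42 -11.19  -0.01] dr [-0.0021 -0.0005  1.0479]
```

```bash
c(){ egrep 'pos|contact' | tr '\n' ' '; echo; }
python3 -m crank '[{"delta_pos":[-0.05,-0.5,0],"dr":[0,0,0.04],"gripper":0.4},{"delta_pos":[0,-1.1,0],"dr":[0,0,0.09],"gripper":0.4}]' | c
python3 -m crank '[{"delta_pos":[0.05,-0.55,0],"dr":[0,0,0.045],"gripper":0.4},{"delta_pos":[0.15,-1.1,0],"dr":[0,0,0.09],"gripper":0.4}]' | c
python3 -m crank '[{"delta_pos":[0.05,-0.55,0],"dr":[0,0,0.045],"gripper":0.4},{"delta_pos":[0.1,-1.1,0],"dr":[0,0,0.09],"gripper":0.4}]' | c
python3 -m crank '[{"delta_pos":[0.05,-0.55,0],"dr":[0,0,0.045],"gripper":0.4},{"delta_pos":[0.1,-1.1,0],"dr":[0,0,0.09],"gripper":0.4}]' | c
python3 -c "
from meas import *
S=np.array([.541,-.002,0])
s=st(); F=s['ee_rot'].T@s['contact_force']; print('tool F',F)
q=s['eef_pos']-S; print(np.hypot(*q[:2]), np.degrees(np.arctan2(q[1],q[0]))%360, np.degrees(np.arctan2(s['ee_rot'][1,1],s['ee_rot'][0,1]))-90)
snap('scene'); print([(a['point'],a['confidence']) for a in viewer.tip_of('scene','long_tip')]);print([(a['point'],a['confidence']) for a in viewer.tip_of('scene','hex_key')])
snap('top'); print([(a['point'],a['confidence']) for a in viewer.tip_of('top','long_tip')])"
```

```text
eef_pos: [0.5772, -0.1259, 0.0863] contact_force: [1.7, 0.9, -1.0] 
eef_pos: [0.5676, -0.1279, 0.0869] contact_force: [3.9, 0.5, 0.7] 
eef_pos: [0.5572, -0.1295, 0.0873] contact_force: [4.1, -0.2, -0.1] 
eef_pos: [0.5465, -0.1303, 0.0874] contact_force: [3.9, -2.6, 0.8] 
t 20.175 j [-20.5  21.9 101.1  -0.   56.6 -20.8] p [ 0.5465 -0.1303  0.0874] F [ 3.9 -2.6  0.8] M [-0.33 -0.71 -0.03] op 0.295 g 2.0
tool F [-2.6481  3.898  -0.7393]
0.12837957964242194 272.46119012038 -89.64041364165331
[([0.3668, 0.0062, 0.0048], 0.84)]
[([0.3691, -0.1184, 0.0018], 0.79)]
[]
```

```bash
cat > r.py <<'E'
from go import *
S=np.array([.541,-.002,0])
s=telemetry.get_state(); F=s['ee_rot'].T@s['contact_force']; q=s['eef_pos']-S
print('t %.2f F %s M %s r %.4f th %.2f yaw %.2f z %.4f'%(s['time_s'],F.round(1),s['moment'].round(2),np.hypot(*q[:2]),np.degrees(np.arctan2(q[1],q[0]))%360,(np.degrees(np.arctan2(s['ee_rot'][1,1],s['ee_rot'][0,1]))-90)%360,s['eef_pos'][2]))
E
python3 -m crank '[{"delta_pos":[0,-0.55,0],"dr":[0,0,0.045],"gripper":0.4},{"delta_pos":[0.0,-1.1,0],"dr":[0,0,0.09],"gripper":0.4}]' >/dev/null; python3 r.py
python3 -m crank '[{"delta_pos":[0.05,-0.55,0],"dr":[0,0,0.045],"gripper":0.4},{"delta_pos":[0.05,-1.1,0],"dr":[0,0,0.09],"gripper":0.4}]' >/dev/null; python3 r.py
python3 -m crank '[{"delta_pos":[0.05,-0.55,0],"dr":[0,0,0.045],"gripper":0.4},{"delta_pos":[0.05,-1.1,0],"dr":[0,0,0.09],"gripper":0.4}]' >/dev/null; python3 r.py
```

```text
t 20.68 F [-1.6  3.1 -2.3] M [-0.32 -0.7   0.08] r 0.1285 th 267.04 yaw 265.23 z 0.0866
t 20.93 F [-1.6  4.  -1.5] M [-0.32 -0.6  -0.01] r 0.1282 th 262.05 yaw 260.07 z 0.0866
t 21.18 F [-0.9  4.5 -1.7] M [-0.45 -0.57  0.04] r 0.1279 th 257.09 yaw 254.92 z 0.0865
```

```bash
python3 r.py
```

```text
t 21.18 F [-0.9  4.5 -1.7] M [-0.45 -0.57  0.04] r 0.1279 th 257.09 yaw 254.92 z 0.0865
```

```bash
cd .;
python3 -m crank '[{"delta_pos":[0.0,-0.45,0],"dr":[0,0,0.03],"gripper":0.4},{"delta_pos":[0.05,-0.9,0],"dr":[0,0,0.06],"gripper":0.4}]' >/dev/null; python3 r.py
python3 -m crank '[{"delta_pos":[0.0,-0.3,0],"dr":[0,0,0.022],"gripper":0.4},{"delta_pos":[0,-0.45,0],"dr":[0,0,0.035],"gripper":0.4}]' >/dev/null; python3 r.py
python3 -m crank '[{"delta_pos":[0.0,-0.2,0],"dr":[0,0,0.017],"gripper":0.4},{"delta_pos":[0,-0.45,0],"dr":[0,0,0.035],"gripper":0.4}]' >/dev/null; python3 r.py
python3 -m crank '[{"delta_pos":[0.0,-0.2,0],"dr":[0,0,0.017],"gripper":0.4},{"delta_pos":[0,-0.45,0],"dr":[0,0,0.035],"gripper":0.4}]' >/dev/null; python3 r.py
python3 -c "
from meas import *
snap('top'); snap('scene')
for c in ['top','scene']:
  for t in ['offcut','hex_key','long_tip']: print(c,t,[(a['point'],round(a['confidence'],2)) for a in viewer.tip_of(c,t)])"
```

```text
t 21.43 F [-2.5  4.  -0.9] M [-0.58 -0.5   0.01] r 0.1274 th 252.73 yaw 251.47 z 0.0863
t 21.68 F [-2.4  3.1 -2.2] M [-0.59 -0.48  0.02] r 0.1272 th 250.44 yaw 249.49 z 0.0861
t 21.93 F [-2.5  4.5 -2.4] M [-0.66 -0.47  0.03] r 0.1273 th 248.52 yaw 247.46 z 0.0861
t 22.18 F [-2.   3.5 -3.1] M [-0.71 -0.48  0.01] r 0.1273 th 246.44 yaw 245.46 z 0.0861
top offcut [([0.5239, 0.0465, -0.0003], 0.57)]
top hex_key [([0.5379, -0.0055, 0.0963], 0.74)]
top long_tip [([0.526, 0.0476, 0.0007], 0.52), ([0.3773, -0.4025, -0.0045], 0.2)]
scene offcut [([0.5606, -0.3364, 0.0019], 0.64)]
scene hex_key [([0.3693, -0.1178, 0.002], 0.74), ([0.4737, -0.1668, 0.0847], 0.57), ([0.2634, -0.3312, -0.0006], 0.36)]
scene long_tip [([0.3691, 0.0066, 0.0047], 0.81), ([0.4762, -0.1668, 0.0819], 0.68)]
```

```bash

python3 -m crank '[{"delta_pos":[0.0,-0.2,0],"dr":[0,0,0.017],"gripper":0.4},{"delta_pos":[0,-0.4,0],"dr":[0,0,0.032],"gripper":0.4}]' >/dev/null; python3 r.py
python3 -m crank '[{"delta_pos":[0.0,-0.2,0],"dr":[0,0,0.015],"gripper":0.4}]' >/dev/null; python3 r.py
python3 -m crank '[{"delta_pos":[0.0,-0.2,0],"dr":[0,0,0.015],"gripper":0.4}]' >/dev/null; python3 r.py
python3 -m crank '[{"delta_pos":[0.0,-0.2,0],"dr":[0,0,0.015],"gripper":0.4}]' >/dev/null; python3 r.py
python3 -m crank '[{"delta_pos":[0.0,-0.2,0],"dr":[0,0,0.015],"gripper":0.4}]' >/dev/null; python3 r.py
```

```text
t 22.82 F [-1.9  3.7 -1.1] M [-0.56 -0.43  0.06] r 0.1271 th 244.72 yaw 243.63 z 0.0861
t 22.95 F [-1.3  4.8 -0.5] M [-0.57 -0.44  0.02] r 0.1271 th 243.73 yaw 242.77 z 0.0861
t 23.07 F [-2.6  4.8 -1.6] M [-0.54 -0.47 -0.01] r 0.1272 th 242.82 yaw 241.92 z 0.0861
t 23.20 F [-2.   2.9 -1.2] M [-0.59 -0.41  0.01] r 0.1272 th 241.92 yaw 241.06 z 0.0861
t 23.32 F [-1.9  3.5 -1.9] M [-0.64 -0.42  0.02] r 0.1272 th 241.01 yaw 240.20 z 0.0861
```

```bash

python3 -m crank '[{"delta_pos":[0.0,-0.2,0],"dr":[0,0,0.015],"gripper":0.4}]' >/dev/null; python3 r.py
python3 -m crank '[{"delta_pos":[0.0,-0.2,0],"dr":[0,0,0.015],"gripper":0.4}]' >/dev/null; python3 r.py
python3 -m crank '[{"delta_pos":[0.0,-0.2,0],"dr":[0,0,0.015],"gripper":0.4}]' >/dev/null; python3 r.py
python3 -m crank '[{"delta_pos":[0.0,-0.2,0],"dr":[0,0,0.015],"gripper":0.4}]' >/dev/null; python3 r.py
python3 -m crank '[{"delta_pos":[0.0,-0.2,0],"dr":[0,0,0.015],"gripper":0.4}]' >/dev/null; python3 r.py
python3 -m crank '[{"delta_pos":[0.0,-0.2,0],"dr":[0,0,0.015],"gripper":0.4}]' >/dev/null; python3 r.py
```

```text
t 23.45 F [-1.5  3.8 -1.7] M [-0.64 -0.37  0.04] r 0.1272 th 240.13 yaw 239.34 z 0.0861
t 23.57 F [-3.5  3.3 -1.2] M [-0.67 -0.32  0.02] r 0.1272 th 239.23 yaw 238.48 z 0.0861
t 23.70 F [-3.   4.6 -2. ] M [-0.68 -0.35 -0.01] r 0.1273 th 238.33 yaw 237.62 z 0.0861
t 23.82 F [-3.2  4.7 -1.9] M [-0.81 -0.33  0.  ] r 0.1272 th 237.41 yaw 236.76 z 0.0861
t 23.95 F [-2.7  4.6 -1.1] M [-0.81 -0.31  0.01] r 0.1272 th 236.49 yaw 235.90 z 0.0861
t 24.07 F [-2.8  4.7 -1.7] M [-0.79 -0.25  0.06] r 0.1271 th 235.60 yaw 235.04 z 0.0861
```

```bash

python3 -m crank '[{"delta_pos":[0.0,-0.2,0],"dr":[0,0,0.015],"gripper":0.4}]' >/dev/null; python3 r.py
python3 -m crank '[{"delta_pos":[0.0,-0.2,0],"dr":[0,0,0.015],"gripper":0.4}]' >/dev/null; python3 r.py
python3 -m crank '[{"delta_pos":[0.0,-0.2,0],"dr":[0,0,0.015],"gripper":0.4}]' >/dev/null; python3 r.py
python3 -m crank '[{"delta_pos":[0.0,-0.2,0],"dr":[0,0,0.015],"gripper":0.4}]' >/dev/null; python3 r.py
python3 -c "
from meas import *
snap('top'); snap('scene')
for c in ['top','scene']:
  for t in ['offcut','hex_key','long_tip']: print(c,t,[(a['point'],round(a['confidence'],2)) for a in viewer.tip_of(c,t)])"
```

```text
t 24.20 F [-3.5  3.7 -1.2] M [-0.77 -0.23 -0.01] r 0.1271 th 234.67 yaw 234.18 z 0.0861
t 24.32 F [-2.9  3.6 -0.9] M [-0.82 -0.26 -0.01] r 0.1271 th 233.79 yaw 233.32 z 0.0861
t 24.45 F [-1.7  5.  -1.7] M [-0.82 -0.2  -0.05] r 0.1271 th 232.87 yaw 232.46 z 0.0861
t 24.57 F [-3.2  4.3 -1.1] M [-0.76 -0.24 -0.03] r 0.1271 th 231.97 yaw 231.60 z 0.0861
top offcut [([0.5249, 0.0495, 0.0009], 0.85)]
top hex_key [([0.5575, -0.3385, 0.0], 0.39)]
top long_tip [([0.3646, 0.0035, 0.0061], 0.69)]
scene offcut []
scene hex_key [([0.372, -0.1186, -0.0], 0.73)]
scene long_tip [([0.4371, -0.145, 0.086], 0.82), ([0.3656, 0.0076, 0.006], 0.59)]
```

```bash

python3 -m crank '[{"delta_pos":[0.0,-0.2,0],"dr":[0,0,0.015],"gripper":0.4}]' >/dev/null; python3 r.py
python3 -m crank '[{"delta_pos":[0.0,-0.2,0],"dr":[0,0,0.015],"gripper":0.4}]' >/dev/null; python3 r.py
python3 -m crank '[{"delta_pos":[0.0,-0.2,0],"dr":[0,0,0.015],"gripper":0.4}]' >/dev/null; python3 r.py
python3 -m crank '[{"delta_pos":[0.0,-0.2,0],"dr":[0,0,0.015],"gripper":0.4}]' >/dev/null; python3 r.py
python3 -m crank '[{"delta_pos":[0.0,-0.2,0],"dr":[0,0,0.015],"gripper":0.4}]' >/dev/null; python3 r.py
```

```text
t 25.10 F [-2.5  3.4 -1.2] M [-0.66 -0.28 -0.01] r 0.1270 th 231.32 yaw 230.75 z 0.0861
t 25.23 F [-2.3  4.6 -1.4] M [-0.68 -0.24  0.03] r 0.1270 th 230.29 yaw 229.88 z 0.0861
t 25.35 F [-2.1  3.9 -1. ] M [-0.69 -0.29 -0.01] r 0.1270 th 229.30 yaw 229.02 z 0.0861
t 25.48 F [-3.3  2.9 -0.7] M [-0.68 -0.19 -0.05] r 0.1271 th 228.38 yaw 228.16 z 0.0861
t 25.60 F [-2.4  3.7 -0.2] M [-0.73 -0.28  0.03] r 0.1271 th 227.46 yaw 227.31 z 0.0861
```

```bash

python3 -m crank '[{"delta_pos":[0.0,-0.2,0],"dr":[0,0,0.015],"gripper":0.4}]' >/dev/null; python3 r.py
python3 -m crank '[{"delta_pos":[0.0,-0.2,0],"dr":[0,0,0.015],"gripper":0.4}]' >/dev/null; python3 r.py
python3 -m crank '[{"delta_pos":[0.0,-0.2,0],"dr":[0,0,0.015],"gripper":0.4}]' >/dev/null; python3 r.py
python3 -m crank '[{"delta_pos":[0.0,-0.2,0],"dr":[0,0,0.015],"gripper":0.4}]' >/dev/null; python3 r.py
python3 -m crank '[{"delta_pos":[0.0,-0.2,0],"dr":[0,0,0.015],"gripper":0.4}]' >/dev/null; python3 r.py
```

```text
t 25.73 F [-2.7  3.6 -1.6] M [-0.74 -0.2   0.01] r 0.1271 th 226.58 yaw 226.44 z 0.0861
t 25.85 F [-2.   4.5 -0.8] M [-0.72 -0.21  0.02] r 0.1272 th 225.68 yaw 225.59 z 0.0861
t 25.98 F [-2.5  3.4 -1.4] M [-0.72 -0.2   0.03] r 0.1272 th 224.78 yaw 224.73 z 0.0861
t 26.10 F [-2.7  4.2 -2.1] M [-0.79 -0.19  0.03] r 0.1272 th 223.86 yaw 223.87 z 0.0861
t 26.23 F [-2.5  4.1 -1. ] M [-0.85 -0.11 -0.02] r 0.1272 th 222.97 yaw 223.01 z 0.0861
```

```bash

python3 -m crank '[{"delta_pos":[0.0,-0.2,0],"dr":[0,0,0.015],"gripper":0.4}]' >/dev/null; python3 r.py
python3 -m crank '[{"delta_pos":[0.0,-0.2,0],"dr":[0,0,0.015],"gripper":0.4}]' >/dev/null; python3 r.py
python3 -m crank '[{"delta_pos":[0.0,-0.2,0],"dr":[0,0,0.015],"gripper":0.4}]' >/dev/null; python3 r.py
python3 -c "
from meas import *
t=snap('top'); s=snap('scene')
for c in ['top','scene']:
  for n in ['offcut','hex_key','long_tip']: print(c,n,[(a['point'],round(a['confidence'],2)) for a in viewer.tip_of(c,n)])
a=cv2.resize(s['frame'][110:260,120:270,::-1],(400,400),interpolation=2);b=cv2.resize(t['frame'][90:240,150:300,::-1],(400,400),interpolation=2)
cv2.imwrite('pics/c7.png',np.hstack([a,b]))"
```

```text
t 26.35 F [-2.4  3.8 -1.4] M [-0.81 -0.16 -0.02] r 0.1273 th 222.05 yaw 222.15 z 0.0861
t 26.48 F [-2.1  4.3 -1.2] M [-0.85 -0.08 -0.05] r 0.1273 th 221.16 yaw 221.29 z 0.0861
t 26.60 F [-3.3  3.3 -1.7] M [-0.89 -0.07  0.05] r 0.1273 th 220.25 yaw 220.43 z 0.0861
top offcut []
top hex_key [([0.367, -0.117, 0.0015], 0.71)]
top long_tip [([0.3634, 0.0029, 0.0045], 0.75)]
scene offcut []
scene hex_key [([0.3674, -0.1189, 0.0025], 0.5)]
scene long_tip [([0.3644, 0.005, 0.0054], 0.82), ([0.412, -0.1219, 0.085], 0.8)]
```

View pics/c7.png

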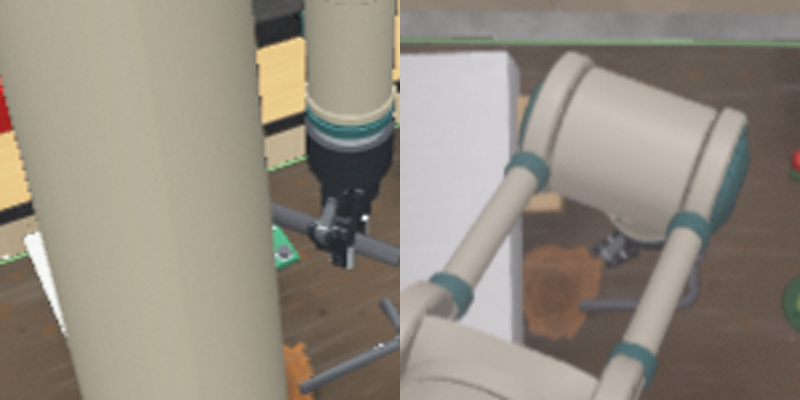

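The fingers straddle the long arm (scene crop (340,235)) and the clamp is hidden behind the arm. No force rise yet, so I'll continue on force.

```bash

python3 -m crank '[{"delta_pos":[0.0,-0.2,0],"dr":[0,0,0.015],"gripper":0.4}]' >/dev/null; python3 r.py
python3 -m crank '[{"delta_pos":[0.0,-0.2,0],"dr":[0,0,0.015],"gripper":0.4}]' >/dev/null; python3 r.py
python3 -m crank '[{"delta_pos":[0.0,-0.2,0],"dr":[0,0,0.015],"gripper":0.4}]' >/dev/null; python3 r.py
python3 -m crank '[{"delta_pos":[0.0,-0.2,0],"dr":[0,0,0.015],"gripper":0.4}]' >/dev/null; python3 r.py
python3 -m crank '[{"delta_pos":[0.0,-0.2,0],"dr":[0,0,0.015],"gripper":0.4}]' >/dev/null; python3 r.py
```

```text
t 27.12 F [-2.7  3.6 -1. ] M [-0.76 -0.17  0.  ] r 0.1271 th 219.60 yaw 219.57 z 0.0862
t 27.25 F [-3.8  4.7 -1. ] M [-0.76 -0.09 -0.01] r 0.1271 th 218.57 yaw 218.70 z 0.0861
t 27.38 F [-2.4  3.6 -0.5] M [-0.7  -0.14  0.03] r 0.1272 th 217.59 yaw 217.85 z 0.0861
t 27.50 F [-2.2  4.3 -1.3] M [-0.76 -0.08  0.02] r 0.1272 th 216.68 yaw 216.99 z 0.0861
t 27.62 F [-1.7  4.7 -0.9] M [-0.76 -0.11  0.05] r 0.1273 th 215.79 yaw 216.13 z 0.0861
```

```bash

python3 -m crank '[{"delta_pos":[0.0,-0.2,0],"dr":[0,0,0.016],"gripper":0.4}]' >/dev/null; python3 r.py
python3 -m crank '[{"delta_pos":[0.0,-0.2,0],"dr":[0,0,0.016],"gripper":0.4}]' >/dev/null; python3 r.py
python3 -m crank '[{"delta_pos":[0.0,-0.2,0],"dr":[0,0,0.016],"gripper":0.4}]' >/dev/null; python3 r.py
python3 -m crank '[{"delta_pos":[0.0,-0.2,0],"dr":[0,0,0.016],"gripper":0.4}]' >/dev/null; python3 r.py
python3 -m crank '[{"delta_pos":[0.0,-0.2,0],"dr":[0,0,0.016],"gripper":0.4}]' >/dev/null; python3 r.py
```

```text
t 27.75 F [-1.2  4.6 -0.6] M [-0.76 -0.14 -0.01] r 0.1273 th 214.88 yaw 215.21 z 0.0861
t 27.88 F [-1.9  4.5 -1.1] M [-0.73 -0.15  0.02] r 0.1273 th 213.98 yaw 214.29 z 0.0861
t 28.00 F [-2.3  4.4 -1.4] M [-0.84 -0.2   0.02] r 0.1273 th 213.17 yaw 213.38 z 0.0862
t 28.12 F [-1.8  5.2 -1.5] M [-0.92 -0.2   0.03] r 0.1272 th 212.40 yaw 212.48 z 0.0863
t 28.25 F [-2.4  6.6 -1.3] M [-1.01 -0.18  0.01] r 0.1272 th 211.65 yaw 211.57 z 0.0864
```

Contact: the force is rising. I'll take finer steps.

```bash

python3 -m crank '[{"delta_pos":[0.0,-0.15,0],"dr":[0,0,0.008],"gripper":0.4}]' >/dev/null; python3 r.py
python3 -m crank '[{"delta_pos":[0.0,-0.15,0],"dr":[0,0,0.008],"gripper":0.4}]' >/dev/null; python3 r.py
python3 -m crank '[{"delta_pos":[0,0,0],"dr":[0,0,0],"gripper":0.4}]' >/dev/null; python3 r.py
python3 -m crank '[{"delta_pos":[0,0,0],"dr":[0,0,0],"gripper":0.4}]' >/dev/null; python3 r.py
```

```text
t 28.38 F [-2.8  5.6 -1.6] M [-1.11 -0.16  0.  ] r 0.1272 th 211.07 yaw 211.13 z 0.0864
t 28.50 F [-2.1  7.8 -1.8] M [-1.17 -0.17  0.08] r 0.1272 th 210.50 yaw 210.68 z 0.0865
t 28.62 F [-3.   6.6 -1.9] M [-1.13 -0.17  0.02] r 0.1272 th 210.48 yaw 210.70 z 0.0865
t 28.75 F [-2.8  6.6 -2.1] M [-1.05 -0.16  0.03] r 0.1272 th 210.50 yaw 210.70 z 0.0865
```

```bash

python3 -m crank '[{"delta_pos":[0.0,-0.15,0],"dr":[0,0,0.008],"gripper":0.4}]' >/dev/null; python3 r.py
python3 -m crank '[{"delta_pos":[0.0,-0.15,0],"dr":[0,0,0.008],"gripper":0.4}]' >/dev/null; python3 r.py
python3 -m crank '[{"delta_pos":[0,0,0],"dr":[0,0,0],"gripper":0.4}]' >/dev/null; python3 r.py
python3 -m crank '[{"delta_pos":[0,0,0],"dr":[0,0,0],"gripper":0.4}]' >/dev/null; python3 r.py
```

```text
t 28.88 F [-2.8  7.3 -1.5] M [-1.27 -0.23  0.02] r 0.1272 th 209.97 yaw 210.23 z 0.0866
t 29.00 F [-2.7  7.9 -1.5] M [-1.33 -0.15  0.1 ] r 0.1272 th 209.35 yaw 209.78 z 0.0866
t 29.12 F [-3.6  6.5 -2.7] M [-1.24 -0.15  0.02] r 0.1272 th 209.29 yaw 209.79 z 0.0866
t 29.25 F [-3.7  7.6 -3. ] M [-1.24 -0.24  0.01] r 0.1272 th 209.30 yaw 209.79 z 0.0866
```

```bash

python3 -m crank '[{"delta_pos":[0.0,-0.15,0],"dr":[0,0,0.008],"gripper":0.4}]' >/dev/null; python3 r.py
python3 -m crank '[{"delta_pos":[0.0,-0.12,0],"dr":[0,0,0.007],"gripper":0.4}]' >/dev/null; python3 r.py
python3 -m crank '[{"delta_pos":[0,0,0],"dr":[0,0,0],"gripper":0.4}]' >/dev/null; python3 r.py
python3 -m crank '[{"delta_pos":[0,0,0],"dr":[0,0,0],"gripper":0.4}]' >/dev/null; python3 r.py
```

```text
t 29.38 F [-3.6  7.9 -2.2] M [-1.43 -0.18  0.02] r 0.1272 th 208.81 yaw 209.33 z 0.0867
t 29.50 F [-3.3  9.4 -2.7] M [-1.59 -0.16  0.05] r 0.1273 th 208.30 yaw 208.94 z 0.0867
t 29.62 F [-2.9  8.7 -3.1] M [-1.47 -0.21  0.06] r 0.1272 th 208.31 yaw 208.95 z 0.0867
t 29.75 F [-3.4  8.3 -3.1] M [-1.45 -0.22  0.01] r 0.1272 th 208.32 yaw 208.95 z 0.0867
```

The force is about +4.5 N over free turning, which is roughly 20 N of clamping. I'll open, centre and withdraw upward.

```bash

python3 -m crank '[{"delta_pos":[0,0.2,0],"dr":[0,0,0],"gripper":0.2},{"delta_pos":[0,0.4,0],"dr":[0,0,0],"gripper":0},{"delta_pos":[0,0.4,0],"dr":[0,0,0],"gripper":-0.3},{"delta_pos":[0,0.4,0],"dr":[0,0,0],"gripper":-0.3},{"delta_pos":[0,0.4,0],"dr":[0,0,0],"gripper":-0.3}]' >/dev/null; python3 r.py
python3 -m crank '[{"delta_pos":[0,0,-2],"dr":[0,0,0],"gripper":-0.3},{"delta_pos":[0,0,-6],"dr":[0,0,0],"gripper":-0.3},{"delta_pos":[0,0,-12],"dr":[0,0,0],"gripper":-0.3},{"delta_pos":[0,0,-18],"dr":[0,0,0],"gripper":-0.3},{"delta_pos":[0,0,-18],"dr":[0,0,0],"gripper":-0.3}]' >/dev/null; python3 r.py
python3 -m crank '[{"delta_pos":[-5,20,-5],"dr":[0,0,0],"gripper":-0.3},{"delta_pos":[-5,20,-5],"dr":[0,0,0],"gripper":-0.3},{"delta_pos":[-5,20,-5],"dr":[0,0,0],"gripper":-0.3},{"delta_pos":[-5,20,-5],"dr":[0,0,0],"gripper":-0.3},{"delta_pos":[-5,20,-5],"dr":[0,0,0],"gripper":-0.3}]' 
python3 -c "
from meas import *
t=snap('top'); s=snap('scene')
for c in ['top','scene']:
  for n in ['offcut','hex_key','long_tip','short_tip']: print(c,n,[(a['point'],round(a['confidence'],2)) for a in viewer.tip_of(c,n)])
a=cv2.resize(s['frame'][110:260,120:270,::-1],(400,400),interpolation=2);b=cv2.resize(t['frame'][90:240,150:300,::-1],(400,400),interpolation=2)
cv2.imwrite('pics/c8.png',np.hstack([a,b]))"
```

```text
t 30.38 F [-0.   0.5 -0.1] M [ 0.02 -0.02  0.05] r 0.1277 th 209.07 yaw 208.91 z 0.0860
t 31.00 F [-0.7 -0.6  0.3] M [ 0.01  0.03 -0.02] r 0.1254 th 210.13 yaw 208.91 z 0.2709
time_s: 31.62
eef_pos: [0.4827, -0.265, 0.3144]
ee_rot: [[0.877, 0.481, -0.002], [0.481, -0.877, 0.001], [-0.001, -0.002, -1.0]]
contact_force: [-1.3, -0.1, 0.0]
opening: 0.651
grasp_force: 0.0
top offcut [([0.5245, 0.0506, 0.0006], 0.95)]
top hex_key [([0.5339, -0.0013, 0.1], 0.88)]
top long_tip []
top short_tip []
scene offcut []
scene hex_key [([0.3716, -0.1167, 0.0038], 0.7)]
scene long_tip [([0.3926, -0.0939, 0.088], 0.49)]
scene short_tip [([0.4192, -0.1138, 0.0081], 0.65)]
```

View pics/c8.png

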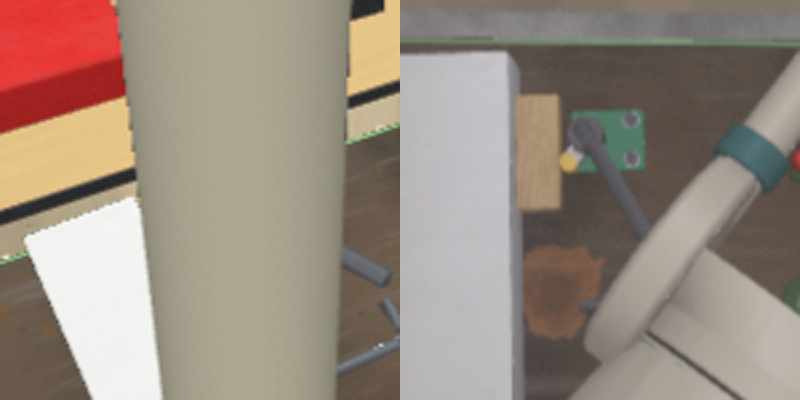

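The top view shows the key in the socket (585,135), the brass nose on the offcut (568,160) and the offcut against the fence. The robot is clear, so I'm handing in.

```bash
python3 -m crank '[{"delta_pos":[0,0,0],"dr":[0,0,0],"gripper":-0.3},{"delta_pos":[0,0,0],"dr":[0,0,0],"gripper":-0.3}]' >/dev/null; python3 -c "
from h import *
print(ticket.finish_job())"
```

```text
the job is handed in; nothing more can be done
None
```

The job is handed in with no verdict returned: the key stands short arm home in the socket and the offcut is clamped on the fence. I pushed to roughly 20–23 N going by the wrist force, so about 13 N should remain after letting go, and the robot is clear.

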